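# Close the curved hob vent with one fingertip stroke

### The arm

A 7-joint arm with a two-finger parallel gripper is mounted at the origin on the work surface. World frame = base frame: x ahead of the robot, y to its left, z up, the work surface at z = 0. Lengths are in m, angles in rad, forces in N, time in s.
With the tool pointing down it reaches from about 0.4 to 0.875 m from the base axis. Payload 19.3 kg.
Tool frame: the origin (TCP) lies at the very end of the fingers, on their centre line; the grasp point (between the pads) lies 19 mm behind it; y points along the fingers, x is the direction in which the jaws open and shut, and the axes are right-handed (so a half turn about y gives the same grasp; the last joint's range is limited). The gripper opens to 85 mm and grips with 20 to 120 N. Pads are 22 mm wide; open, the fingers measure 114 mm over their backs; the gripper's body (76 mm by 85 mm) begins 54 mm behind the grasp point. The pads swing forward as they close: fully open they stand 13 mm farther back than shut.
Start: joints at [1.221, 0.521, -0.036, 1.599, 0.021, 1.021, -0.113], TCP at [0.173, -0.601, 0.231] pointing down, gripper open.
Joint ranges: [-2.91, 2.91], [-0.3, 2.13], [-1.5, 1.42], [0.17, 2.43], [-1.26, 4.41], [0.16, 1.93], [-2.52, 2.52]. Speed limits (rad/s): [1.89, 1.89, 2.39, 2.39, 3.01, 3.01, 3.01].

### API

Orientations are given as [roll, pitch, yaw] about the fixed x, y, z axes, in that order (R = Rz(yaw) Ry(pitch) Rx(roll)).
In Python, from workcell import bot gives the robot as it stands. The module is installed in compiled form; this text tells all that it offers.
- The arm moves only by the shell command python3 -m crank 'ROWS' [FORCE]. ROWS is JSON, a list of rows, each an object of numbers: "hand": the closure, from 0 (fully open) to 1 (shut); "dx", "dy", "dz": the shift along the tool's x, y, z in mm; "yaw": the turn about the tool's y in rad. In form: [{"hand": .., "dx": .., "dy": .., "dz": .., "yaw": ..}, ...]. A call has 1 to 12 rows; each row is the pose to reach, as a shift and turn from the pose commanded when the call began, along the tool's axes at that moment; what a row does not reach only later rows make up. A row lasts 1/12 s, in which the tool goes at most 41.7 mm and 7.16 degrees, less where a joint would pass 70% of its speed; a pose out of reach is approached as far as the arm can. A call with a gripper value outside its range is refused whole. The fingers move at their own pace and stop on an object; FORCE is the grip in N (left out, the last holds). Time passes only in rows, so rows that repeat a pose let the fingers close. It gives the time, the measured TCP pose, the force and the opening at its end, in the units of the state.
- bot.observe(): the state, without advancing time (a new reading comes with each control period).
- bot.grab_frame(name): name is "scene" or "top" or "wrist"; returns the picture (480x640x3 uint8, red, green, blue); there is no depth.
- bot.camera_info(name): a dict with "fx", "fy", "cx", "cy" (pixels), "rvec" (rotation vector, rad) and "tvec" (3), from world to camera coordinates, as OpenCV has them. Camera axes: x right, y down, z forward; pixel columns grow to the right and rows downward; lengths in m; the calibration is good to about 2 mm. A picture is of the moment at which its call begins: read the wrist's pose just before it. camera_info takes no time and is no camera call; for the wrist camera it gives the pose at the moment of the call.
- bot.job_done(): hands the job in, once; it reports no verdict.
The state is a dict: "clock": time; "qpos": joint angles; "qd": joint speeds; "joint_efforts": joint torques, N m; "position": TCP position; "tool_rot": TCP orientation; "force": force on the tool from outside, world axes, zero at the start; "moment": the same for the moment, N m; "grip_width": finger opening in m.
Only numpy, scipy, OpenCV 4.12 (cv2) and the standard library are available. Lean on these libraries where they do the work, as an engineer would, in place of code of your own. Each camera call takes 0.05 s, during which the arm holds its last target.

### The job

Close the hotplate's curved vent for the day: run your fingertips lightly along the strip from the red flap to the far end of the row, folding the six standing flaps flat one after another in that order. Only push the flaps down, never bend them further up or press hard, leave the pot, bottles, cup, flask, can and spatula where they are, and finish with the hand clear and all flaps flat.

Things in the scene. Friction and masses are not known exactly. Their poses are not given: they have to be found in the camera images.
- vent: Fixed dark round hotplate (220 mm across, 12 mm high) with a grey curved vent strip, 56 mm wide, top 14 mm above the table, carrying six flaps, one per 39 mm. Origin: on the table under the middle of the strip; z up; +x to the hotplate centre, 160 mm away, also the centre of the flaps' arc; red flap at the -y end. Place and yaw vary. Over 40 N on strip or flaps counts as damage.
- flap1 (a joint): Opening angle of flap 1 (the red one, first of the row), rad: 0 flat, 0.75 to 1.15 at the start, stop 1.45. Flap 32 mm along the row, 40 wide, 3 thick; hinged at its edge nearest the red end, free edge leaning up towards the last flap. Folds when pushed from the hinge side or pressed down; friction (0.012 N m) holds it where left. Bent up past 1.35 counts as damage.
- flap1_hinge (a point): Middle of flap 1's hinge line, fixed to the strip, 18 mm above the work surface (level with the upper face of a flap that lies flat).
- flap2 (a joint): Opening angle of flap 2 (cream), rad: 0 flat, 0.75 to 1.15 at the start, stop 1.45. Flap 32 mm along the row, 40 wide, 3 thick; hinged at its edge nearest the red end, free edge leaning up towards the last flap. Folds when pushed from the hinge side or pressed down; friction (0.012 N m) holds it where left. Bent up past 1.35 counts as damage.
- flap2_hinge (a point): Middle of flap 2's hinge line, fixed to the strip, 18 mm above the work surface (level with the upper face of a flap that lies flat).
- flap3 (a joint): Opening angle of flap 3 (cream), rad: 0 flat, 0.75 to 1.15 at the start, stop 1.45. Flap 32 mm along the row, 40 wide, 3 thick; hinged at its edge nearest the red end, free edge leaning up towards the last flap. Folds when pushed from the hinge side or pressed down; friction (0.012 N m) holds it where left. Bent up past 1.35 counts as damage.
- flap3_hinge (a point): Middle of flap 3's hinge line, fixed to the strip, 18 mm above the work surface (level with the upper face of a flap that lies flat).
- flap4 (a joint): Opening angle of flap 4 (cream), rad: 0 flat, 0.75 to 1.15 at the start, stop 1.45. Flap 32 mm along the row, 40 wide, 3 thick; hinged at its edge nearest the red end, free edge leaning up towards the last flap. Folds when pushed from the hinge side or pressed down; friction (0.012 N m) holds it where left. Bent up past 1.35 counts as damage.
- flap4_hinge (a point): Middle of flap 4's hinge line, fixed to the strip, 18 mm above the work surface (level with the upper face of a flap that lies flat).
- flap5 (a joint): Opening angle of flap 5 (cream), rad: 0 flat, 0.75 to 1.15 at the start, stop 1.45. Flap 32 mm along the row, 40 wide, 3 thick; hinged at its edge nearest the red end, free edge leaning up towards the last flap. Folds when pushed from the hinge side or pressed down; friction (0.012 N m) holds it where left. Bent up past 1.35 counts as damage.
- flap5_hinge (a point): Middle of flap 5's hinge line, fixed to the strip, 18 mm above the work surface (level with the upper face of a flap that lies flat).
- flap6 (a joint): Opening angle of flap 6 (cream, last of the row), rad: 0 flat, 0.75 to 1.15 at the start, stop 1.45. Flap 32 mm along the row, 40 wide, 3 thick; hinged at its edge nearest the red end, free edge leaning up towards the last flap. Folds when pushed from the hinge side or pressed down; friction (0.012 N m) holds it where left. Bent up past 1.35 counts as damage.
- flap6_hinge (a point): Middle of flap 6's hinge line, fixed to the strip, 18 mm above the work surface (level with the upper face of a flap that lies flat).
- flap6_end (a point): Middle of flap 6's free edge when it lies flat, fixed to the strip, 18 mm above the work surface.
- pan: Small open aluminium pot, 124 mm across, 45 mm high, a small black handle on either side, on the hotplate. Loose, only to be left alone; more than 20 mm out of place counts as disturbed. Origin: centre of its underside.
- bottle_a: Clear glass bottle, red cap, 58 mm across, 190 mm high, standing. Loose, only to be left alone; more than 20 mm out of place counts as disturbed. Origin: centre of its underside.
- bottle_b: Green glass bottle, white cap, 58 mm across, 190 mm high, standing. Loose, only to be left alone; more than 20 mm out of place counts as disturbed. Origin: centre of its underside.
- mug: White ceramic cup, 72 mm across, 85 mm high. Loose, only to be left alone; more than 20 mm out of place counts as disturbed. Origin: centre of its underside.
- flask: Flat amber glass flask lying down, 110 x 50 x 24 mm, long side along its x; on the robot's side of the strip. Loose, only to be left alone; more than 20 mm out of place counts as disturbed. Origin: centre of its underside.
- tin: Small can, 48 mm across, 50 mm high, on the robot's side of the strip. Loose, only to be left alone; more than 20 mm out of place counts as disturbed. Origin: centre of its underside.
- spatula: Spatula, 240 mm long, lying along its x on the robot's side of the strip. Loose, only to be left alone; more than 20 mm out of place counts as disturbed. Origin: centre of its underside.

How it is judged:
On the way, in this order (a step that is already met when the one before it is completed fails the run):
1. flap 1 folded flat (below 0.2 rad), after those before it and before flap 2 (value of joint flap1 below 0.2 rad), for 0.05 s.
2. flap 2 folded flat (below 0.2 rad), after those before it and before flap 3 (value of joint flap2 below 0.2 rad), for 0.05 s.
3. flap 3 folded flat (below 0.2 rad), after those before it and before flap 4 (value of joint flap3 below 0.2 rad), for 0.05 s.
4. flap 4 folded flat (below 0.2 rad), after those before it and before flap 5 (value of joint flap4 below 0.2 rad), for 0.05 s.
5. flap 5 folded flat (below 0.2 rad), after those before it and before flap 6 (value of joint flap5 below 0.2 rad), for 0.05 s.
6. flap 6 folded flat (below 0.2 rad), after those before it (value of joint flap6 below 0.2 rad), for 0.05 s.
At the end, for the whole second after the job is handed in: All six flaps lie flat (below 0.2 rad, free edge within about 6 mm of the strip) and still, and each bystander is upright, at rest and within 20 mm of where it stood (value of joint each of flap1, flap2, flap3, flap4, flap5, flap6 below 0.2 rad and velocity of joint flap1 between -0.05 and 0.05 rad/s and velocity of joint flap2 between -0.05 and 0.05 rad/s and velocity of joint flap3 between -0.05 and 0.05 rad/s and velocity of joint flap4 between -0.05 and 0.05 rad/s and velocity of joint flap5 between -0.05 and 0.05 rad/s and velocity of joint flap6 between -0.05 and 0.05 rad/s and distance of each of pan, bottle_a, bottle_b, mug, flask, tin, spatula from where it was at the start of the episode below 0.02 m and linear speed of each of pan, bottle_a, bottle_b, mug, flask, tin, spatula below 0.05 m/s and angle between each of pan, bottle_a, bottle_b, mug, flask, tin, spatula's own z axis and vertical below 0.2 rad); the robot touches nothing.
It fails at once if a flap is lifted or bent further up (over 1.35 rad) (value of joint any of flap1, flap2, flap3, flap4, flap5, flap6 above 1.35 rad).
It fails at once if the vent strip or a flap is pressed with more than 40 N (contact force between the arm and vent above 40 N).
It fails at once if the vent strip or a flap is pressed by the fingers with more than 40 N (contact force between the fingers and vent above 40 N).
It fails at once if a bystander is lifted, carried, knocked over or moved more than 20 mm (distance of any of pan, bottle_a, bottle_b, mug, flask, tin, spatula from where it was at the start of the episode above 0.02 m or angle between any of pan, bottle_a, bottle_b, mug, flask, tin, spatula's own z axis and vertical above 0.3 rad).
It also fails if it takes over 48 s, if anything falls off the work surface, if the arm or the gripper's body presses on something with over 40 N, if the wrist force passes 120 N, or if a joint passes its speed limit or range.

## Working session

There is one attempt and no reset: what is moved stays moved. The work goes in short steps, Python scripts to look and compute and a shell command to move; the robot and the scene stay as the last step left them, time stands still between calls to the robot, and variables do not carry over. Pictures are saved under pics/ and viewed, and the job is handed in when it is done.

```bash
mkdir -p pics
cat > h.py <<'E'
import numpy as np, cv2
from workcell import bot
def cam(n):
    c=bot.camera_info(n);K=np.array([[c['fx'],0,c['cx']],[0,c['fy'],c['cy']],[0,0,1]]);R=cv2.Rodrigues(np.array(c['rvec'],float))[0];return K,R,np.array(c['tvec'],float).ravel()
def ray(c,u,z):
    K,R,t=c;o=-R.T@t;d=R.T@np.linalg.inv(K)@np.array([u[0],u[1],1.]);return o+d*(z-o[2])/d[2]
def proj(c,p):
    K,R,t=c;q=K@(R@np.array(p)+t);return q[:2]/q[2]
def save(n,f):
    im=bot.grab_frame(n);cv2.imwrite('pics/'+f,cv2.cvtColor(im,cv2.COLOR_RGB2BGR));return im
E
python3 - <<'E'
from h import *
print(bot.observe())
for n in('scene','top','wrist'):
    save(n,n+'0.png');c=cam(n);print(n,bot.camera_info(n),-c[1].T@c[2])
E
```

```text
{'clock': 0.0, 'qpos': array([ 1.22080932,  0.52203986, -0.03629721,  1.60000964,  0.02119748,
        1.02110221, -0.1128214 ]), 'qd': array([ 8.92769092e-04, -1.25493556e-03, -1.07973633e-03,  1.71586771e-03,
        9.54196695e-05,  1.31675912e-03,  3.30908661e-05]), 'joint_efforts': array([ 1.02640694e-03, -9.27103329e+01,  1.98087864e+00, -3.69942105e+01,
        1.80199445e-02,  7.98843219e-03, -1.12868117e-04]), 'position': array([ 0.17244679, -0.60038076,  0.23070938]), 'tool_rot': array([-1.57089347e+00,  1.17020406e-03, -1.29106821e+00]), 'force': array([0.27642341, 0.07812835, 0.39796321]), 'moment': array([-0.00362339,  0.02141799,  0.03787017]), 'grip_width': 0.08552263990157273}
scene {'fx': 605.1435707815633, 'fy': 605.1435707815633, 'cx': 318.855246376813, 'cy': 235.84084185686203, 'rvec': array([ 2.32498817,  1.14146691, -0.32944802]), 'tvec': array([-0.39799161, -0.35859048,  1.57652427])} [ 1.16034708 -0.41614379  1.11929989]
top {'fx': 531.4658873823349, 'fy': 531.4658873823349, 'cx': 323.0111371891001, 'cy': 232.7801597952852, 'rvec': array([ 2.15537685, -2.17691251,  0.11583965]), 'tvec': array([0.03859003, 0.61754342, 1.20916006])} [0.48502636 0.03272582 1.26830421]
wrist {'fx': 408.5166857851078, 'fy': 408.5166857851078, 'cx': 320.8150300673692, 'cy': 237.81817032997952, 'rvec': array([-2.30339704,  1.73596952,  0.2708805 ]), 'tvec': array([-0.62335383, -0.0382448 ,  0.38048669])} [ 0.24752459 -0.57805718  0.37334201]
```

View pics/scene0.png

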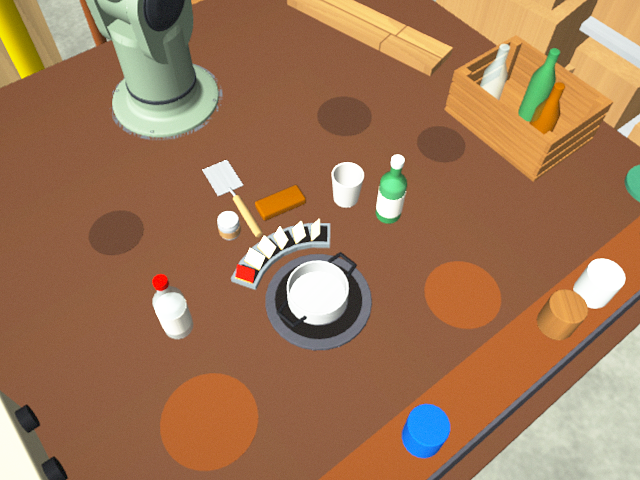

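View pics/top0.png

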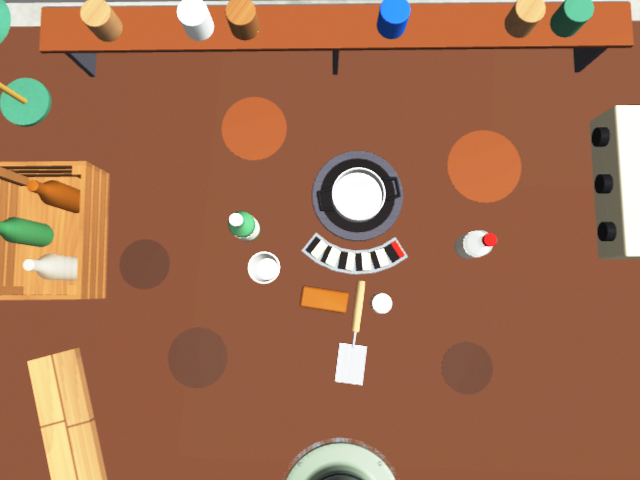

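View pics/wrist0.png

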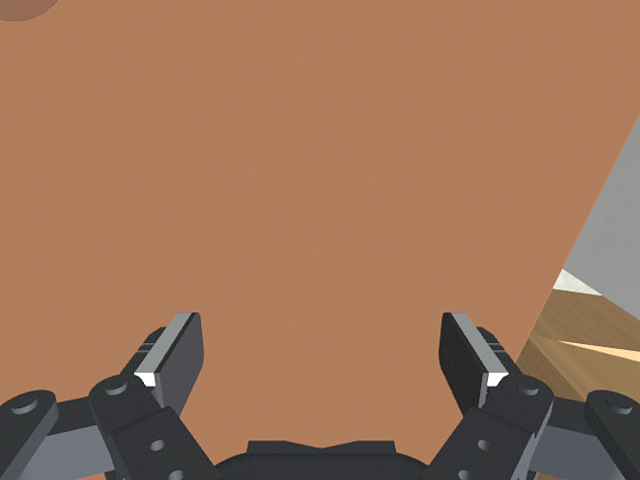

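The scene view shows the hotplate with the pot at (318,295) and the vent arc from the red flap (245,272) to the last flap (318,230). The top view shows red at (398,250), the last flap near (315,245), and the plate centre near (358,196). Next I'll measure these positions.

Run:
```python
from h import *
for n in('top','scene'):
    c=cam(n)
    print(n,proj(c,[0,0,0]),proj(c,[.17245,-.6,.23]))
im=cv2.imread('pics/top0.png');c=cam('top')
big=cv2.resize(im[170:330,220:510],None,fx=2.7,fy=2.7,interpolation=cv2.INTER_CUBIC);cv2.imwrite('pics/top0c.png',big)
im2=cv2.imread('pics/scene0.png')
cv2.imwrite('pics/scene0c.png',cv2.resize(im2[150:350,190:420],None,fx=3,fy=3,interpolation=cv2.INTER_CUBIC))
```

```text
top [339.97273421 504.21094331] [661.69362031 453.83073468]
scene [166.08749823  98.19708341] [-99.944459   198.52965878]
```

View pics/top0c.png

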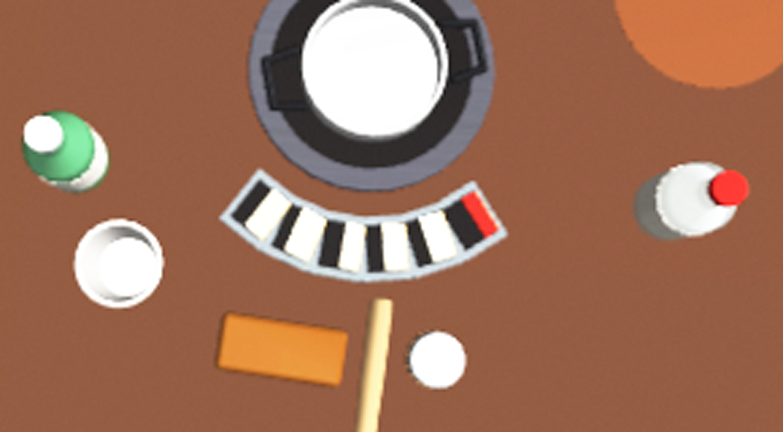

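View pics/scene0c.png

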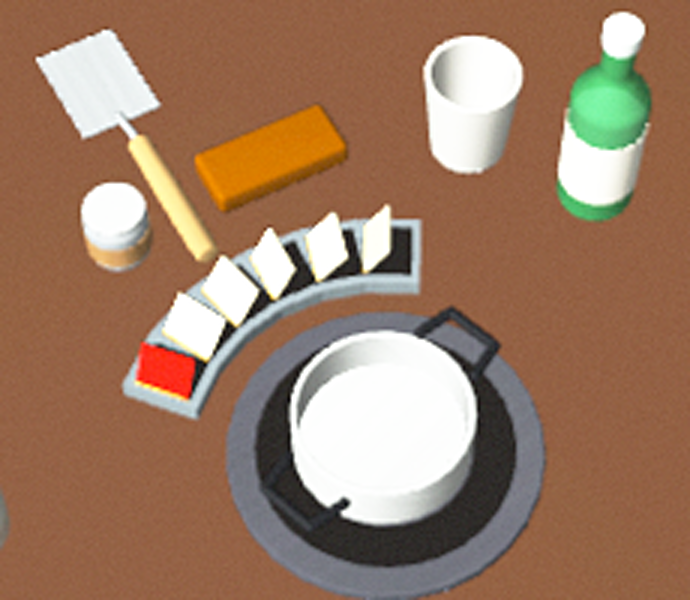

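```bash
cat > m.py <<'E'
from h import *
def hsv(f): return cv2.cvtColor(cv2.imread(f),cv2.COLOR_BGR2HSV)
def big(m,k=1):
    cs=cv2.findContours(m,cv2.RETR_EXTERNAL,cv2.CHAIN_APPROX_NONE)[0];return sorted(cs,key=cv2.contourArea)[-k:]
roi={'top':(170,290,290,420),'scene':(210,360,220,390)}
for n in('top','scene'):
    c=cam(n);H=hsv(f'pics/{n}0.png');B=cv2.imread(f'pics/{n}0.png')
    r=roi[n]
    # not brown: table hue ~ 5-15 saturated
    m=((H[...,1]<110)|(H[...,2]<60)|((B[...,2]>180)&(B[...,1]<60))).astype(np.uint8)*255
    z=np.zeros_like(m);z[r[0]:r[1],r[2]:r[3]]=m[r[0]:r[1],r[2]:r[3]]
    z=cv2.morphologyEx(z,cv2.MORPH_OPEN,np.ones((3,3),np.uint8))
    cv2.imwrite(f'pics/mask_{n}.png',cv2.resize(z[r[0]:r[1],r[2]:r[3]],None,fx=4,fy=4,interpolation=cv2.INTER_NEAREST))
    cs=big(z,4)
    for k in cs:
        print(n,cv2.contourArea(k),cv2.boundingRect(k),cv2.approxPolyDP(k,3,True)[:,0].tolist())
E
python3 m.py
```

```text
top 35.0 (359, 281, 6, 9) [[360, 281], [359, 289], [364, 289], [364, 282]]
top 2329.5 (302, 233, 106, 42) [[302, 248], [316, 263], [349, 274], [374, 273], [407, 257], [406, 253], [398, 257], [391, 247], [396, 237], [369, 249], [352, 250], [314, 233]]
top 5397.5 (312, 170, 92, 71) [[319, 170], [313, 182], [312, 204], [329, 231], [344, 239], [366, 240], [393, 224], [403, 199], [395, 170]]
scene 116.5 (241, 210, 17, 24) [[241, 210], [257, 233], [248, 214]]
scene 371.5 (220, 211, 20, 23) [[223, 211], [220, 231], [232, 233], [239, 226], [238, 216], [233, 211]]
scene 2814.5 (231, 219, 100, 71) [[330, 223], [321, 223], [320, 219], [313, 223], [299, 221], [263, 235], [249, 247], [239, 261], [243, 265], [237, 269], [238, 277], [252, 282], [237, 279], [235, 272], [231, 281], [256, 289], [263, 274], [284, 255], [312, 247], [329, 248]]
scene 8111.0 (265, 253, 107, 98) [[343, 254], [300, 256], [273, 275], [265, 294], [265, 308], [281, 337], [302, 348], [325, 350], [348, 342], [365, 325], [371, 308], [370, 290], [355, 264]]
```

```bash
cat > m2.py <<'E'
from m import *
from scipy.optimize import least_squares as ls
res=[]
for n,r in(('top',(140,245,300,410)),('scene',(250,360,255,380))):
    c=cam(n);H=hsv(f'pics/{n}0.png')
    m=((H[...,1]<110)|(H[...,2]<60)).astype(np.uint8)*255
    z=np.zeros_like(m);z[r[0]:r[1],r[2]:r[3]]=m[r[0]:r[1],r[2]:r[3]]
    z=cv2.morphologyEx(z,cv2.MORPH_OPEN,np.ones((3,3),np.uint8))
    k=big(z)[0][:,0];print(cv2.boundingRect(k))
    P=np.array([ray(c,u,.012)[:2] for u in k])
    f=ls(lambda p:np.hypot(*(P-p[:2]).T)-p[2],[*P.mean(0),.11],loss='soft_l1',f_scale=.001)
    print(n,'plate',f.x,np.abs(f.fun).mean())
cn={'top':[(302,248),(314,233),(396.5,237),(407.5,257)],'scene':[(330.5,223),(329.5,248),(256,288),(231,279)]}
ct,cs=cam('top'),cam('scene')
for n in cn:
  for u in cn[n]: print(n,u,ray(cam(n),u,.014)[:2])
def tri(ut,us):
    Pm=[K@np.c_[R,t] for K,R,t in(ct,cs)]
    X=cv2.triangulatePoints(Pm[0],Pm[1],np.array(ut,float),np.array(us,float)).ravel();return X[:3]/X[3]
for a,b in zip(cn['top'],cn['scene']):print('tri',tri(a,b))
E
python3 m2.py|grep -v '\[\['
```

```text
(312, 151, 92, 90)
top plate [ 0.71027649 -0.05022603  0.10900207] 0.0005973510898362107
(265, 253, 107, 98)
scene plate [ 0.710498   -0.05092512  0.10995026] 0.0013406945552505703
top (302, 248) [0.58422795 0.08252309]
top (314, 233) [0.61964377 0.05383764]
top (396.5, 237) [ 0.60815036 -0.14171867]
top (407.5, 257) [ 0.56043237 -0.16652255]
scene (330.5, 223) [0.57766523 0.08725106]
scene (329.5, 248) [0.62792211 0.04447927]
scene (256, 288) [ 0.61213718 -0.13746975]
scene (231, 279) [ 0.56275288 -0.16669358]
tri [0.58341869 0.08217376 0.02499479]
tri [ 0.62047276  0.05268365 -0.00292742]
tri [ 0.61005379 -0.13918775  0.01275967]
tri [ 0.56093537 -0.16644418  0.01117216]
```

Run:
```python
import cv2
im=cv2.imread('pics/top0.png');cv2.imwrite('pics/strip.png',cv2.resize(im[225:285,295:415],None,fx=6.5,fy=6.5,interpolation=cv2.INTER_CUBIC))
im=cv2.imread('pics/scene0.png');cv2.imwrite('pics/strip2.png',cv2.resize(im[210:300,225:340],None,fx=6.5,fy=6.5,interpolation=cv2.INTER_CUBIC))
```

```text
(no output)
```

View pics/strip.png

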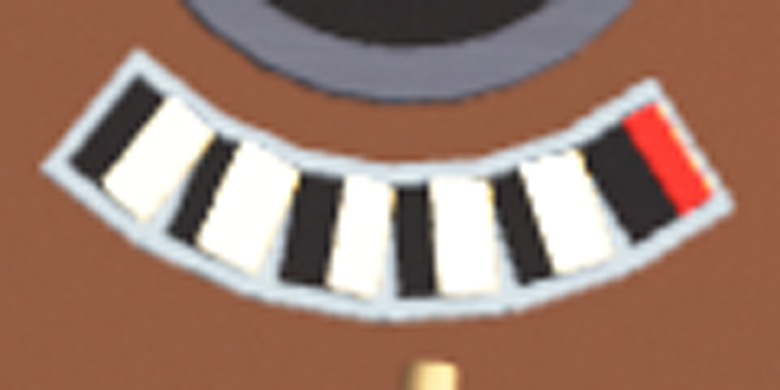

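View pics/strip2.png

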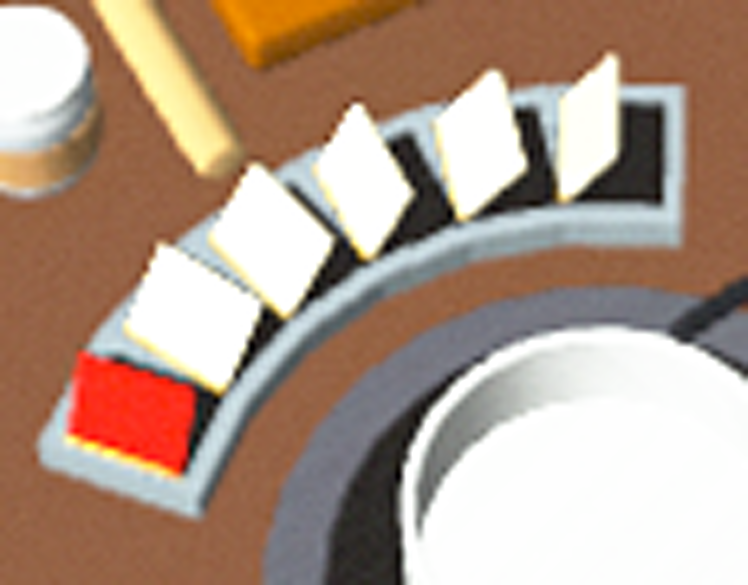

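```bash
sed -i "s/^cn=.*/cn={'top':[(301.5,250.2),(316,232.4),(396.1,237),(408,256.5)],'scene':[(330.1,223.2),(330.1,241.8),(255.8,286.2),(231.2,278.5)]}/" m2.py
cat >> m2.py <<'E'
C=np.array([.7103,-.0505])
for a,b in zip(cn['top'],cn['scene']):
    for p in (ray(ct,a,.014)[:2],ray(cs,b,.014)[:2]):
        d=p-C;print('r',np.hypot(*d),'ang',np.arctan2(d[1],-d[0]))
E
python3 m2.py|grep -v '\[\['
python3 - <<'E'
from h import *
# bystanders rough
ct,cs=cam('top'),cam('scene')
for n,u,z in(('tin',(382,303),.05),('mug',(264,268),.085),('bb cap',(236,220),.19),('ba cap',(490,240),.19),('spat end',(361,282),.01),('flask',(325,299),.024)):print(n,ray(ct,u,z))
E
```

```text
(312, 151, 92, 90)
top plate [ 0.71027649 -0.05022603  0.10900207] 0.0005973510898362107
(265, 253, 107, 98)
scene plate [ 0.710498   -0.05092512  0.10995026] 0.0013406945552505703
top (301.5, 250.2) [0.57902185 0.08373536]
top (316, 232.4) [0.62102881 0.04907841]
top (396.1, 237) [ 0.60815982 -0.14077027]
top (408, 256.5) [ 0.56160241 -0.16773515]
scene (330.1, 223.2) [0.57754814 0.08620668]
scene (330.1, 241.8) [0.61618111 0.05547804]
scene (255.8, 286.2) [ 0.6083894  -0.13538521]
scene (231.2, 278.5) [ 0.56200304 -0.16570246]
tri [0.57914295 0.08414916 0.0175443 ]
tri [0.62071756 0.0501105  0.02439248]
tri [ 0.60920061 -0.13803703  0.01798931]
tri [ 0.56211415 -0.16663606  0.01513475]
r 0.18775805206068902 ang 0.7965354159837592
r 0.19055648126537605 ang 0.8000740399272885
r 0.13373557375498193 ang 0.8399230471461938
r 0.14173817626095286 ang 0.8445959224215804
r 0.1363133785736338 ang -0.7237857048517247
r 0.13263208238521668 ang -0.6945049443543789
r 0.18935430879510762 ang -0.6676357951570474
r 0.18778603529493193 ang -0.6604563079220414
tin [ 0.45421689 -0.10003694  0.05      ]
mug [0.53486175 0.16445609 0.085     ]
bb cap [0.62910074 0.21025751 0.19      ]
ba cap [ 0.58283313 -0.30752793  0.19      ]
spat end [ 0.50278437 -0.05596107  0.01      ]
flask [0.46408293 0.02935709 0.024     ]
```

Run:
```python
from h import *
ct,cs=cam('top'),cam('scene');C=np.array([.7103,-.0505])
def a(p):
    d=p[:2]-C;return np.hypot(*d),np.arctan2(d[1],-d[0])
# hinge bases in scene crop (bottom edge mids), /6.5+(225,210)
for e in([(65,440),(185,472)],[(124,328),(222,390)],[(208,238),(287,316)],[(318,165),(370,258)],[(440,128),(460,215)],[(558,100),(563,198)]):
    q=np.mean(e,0)/6.5+[225,210];print('scene',a(ray(cs,q,.0165)))
for e in([(658,100),(712,190)],[(578,152),(612,255)],[(490,180),(498,290)],[(393,185),(383,297)],[(298,180),(262,272)],[(212,140),(152,218)]):
    q=np.mean(e,0)/6.5+[295,225];print('top',a(ray(ct,q,.018)))
phi0=.065
for i in range(6):
    c=phi0+(i-2.5)*.24375
    print(i+1,'pred hinge',c-.1)
def P(phi,r=.16):return C+r*np.array([-np.cos(phi),np.sin(phi)])
o=bot.observe();print(o['position'],o['tool_rot'])
# path
for s in(-20,-15,0,39,78,117,156,195,227,245):
    phi=phi0-2.5*.24375-.1+s/160
    # tangent
    t=np.array([np.sin(phi),np.cos(phi)]); print(s,phi,P(phi),'tool yaw (world) for z=tangent',-phi)
```

```text
scene (np.float64(0.15958290890404855), np.float64(-0.6490527304109))
scene (np.float64(0.1608609193199243), np.float64(-0.40793961323189))
scene (np.float64(0.16092945763712632), np.float64(-0.1655575747922482))
scene (np.float64(0.16088246946125748), np.float64(0.08595920279080307))
scene (np.float64(0.1601311225075996), np.float64(0.3271122430657481))
scene (np.float64(0.16141008734673964), np.float64(0.5655424430417878))
top (np.float64(0.16121381031376947), np.float64(-0.6629735071754905))
top (np.float64(0.16207007089308847), np.float64(-0.4199768837162775))
top (np.float64(0.16170415521693668), np.float64(-0.18204868483449407))
top (np.float64(0.1610798508645345), np.float64(0.05664019917877339))
top (np.float64(0.1623031806017401), np.float64(0.3010466873207239))
top (np.float64(0.16092479665746878), np.float64(0.5450633395280986))
1 pred hinge -0.644375
2 pred hinge -0.400625
3 pred hinge -0.156875
4 pred hinge 0.08687500000000001
5 pred hinge 0.33062499999999995
6 pred hinge 0.574375
[ 0.17249215 -0.60048616  0.23089374] [-1.57085307e+00  7.93022823e-04 -1.29105414e+00]
-20
[... 170 characters left out ...]
 0.58238394 -0.14661182] tool yaw (world) for z=tangent 0.644375
39 -0.400625 [ 0.56296921 -0.11289903] tool yaw (world) for z=tangent 0.400625
78 -0.15687500000000004 [ 0.55226475 -0.07549718] tool yaw (world) for z=tangent 0.15687500000000004
117 0.08687499999999992 [ 0.5509034  -0.03661748] tool yaw (world) for z=tangent -0.08687499999999992
156 0.33062499999999995 [0.55896566 0.00144148] tool yaw (world) for z=tangent -0.33062499999999995
195 0.574375 [0.57597487 0.03642963] tool yaw (world) for z=tangent -0.574375
227 0.7743749999999999 [0.59592269 0.06138311] tool yaw (world) for z=tangent -0.7743749999999999
245 0.886875 [0.60920603 0.07351617] tool yaw (world) for z=tangent -0.886875
```

```bash
python3 -m crank '[{"hand":1,"dx":-10,"dy":0,"dz":18,"yaw":-0.08},{"hand":1,"dx":-22,"dy":0,"dz":40,"yaw":-0.17},{"hand":1,"dx":-36,"dy":0,"dz":64,"yaw":-0.26},{"hand":1,"dx":-50,"dy":0,"dz":88,"yaw":-0.35},{"hand":1,"dx":-64,"dy":0,"dz":112,"yaw":-0.44},{"hand":1,"dx":-78,"dy":0,"dz":136,"yaw":-0.53},{"hand":1,"dx":-92,"dy":0,"dz":160,"yaw":-0.62},{"hand":1,"dx":-106,"dy":0,"dz":184,"yaw":-0.71},{"hand":1,"dx":-120,"dy":0,"dz":208,"yaw":-0.8},{"hand":1,"dx":-134,"dy":0,"dz":232,"yaw":-0.89},{"hand":1,"dx":-146,"dy":0,"dz":252,"yaw":-0.98},{"hand":1,"dx":-152,"dy":0,"dz":264,"yaw":-1.03}]' 40
cat > go.py <<'E'
from h import *
import sys
# usage: s(mm from hinge1 along arc) z
C=np.array([.7103,-.0505])
o=bot.observe();p=o['position'];y=o['tool_rot'][2]
X=np.array([np.cos(y),np.sin(y)]);Z=np.array([-np.sin(y),np.cos(y)])
print('t',round(o['clock'],2),p.round(4),'yaw',round(y,3),'F',o['force'].round(2),'w',o['grip_width'],'q7',o['qpos'].round(2))
d=p[:2]-C;ph=np.arctan2(d[1],-d[0]);print('now s',(ph+.648)*160,'r',np.hypot(*d))
for s in map(float,sys.argv[2:]):
    phi=-.648+s/160;t=C+.16*np.array([-np.cos(phi),np.sin(phi)])-p[:2]
    print(s,'dx %.1f dy %.1f dz %.1f yaw %.3f'%(t@X*1e3,(p[2]-float(sys.argv[1]))*1e3,t@Z*1e3,y+phi))
E
python3 go.py 0.23 -22
```

```text
clock: 1.15
position: [0.3861, -0.3795, 0.2313]
tool_rot: [-1.57, -0.0, -0.254]
force: [-0.1, 0.2, 0.6]
grip_width: 0.0004
t 1.15 [ 0.3861 -0.3795  0.2313] yaw -0.254 F [-0.07  0.18  0.57] w 0.0003602709367034517 q7 [ 0.94  0.41 -0.36  1.81  0.17  0.96  0.26]
now s -23.149285683842145 r 0.4618938441076929
-22.0 dx 150.2 dy 1.3 dz 261.9 yaw -1.039
```

```bash
python3 -m crank '[{"hand":1,"dx":8,"dy":0,"dz":14,"yaw":-0.09},{"hand":1,"dx":20,"dy":0,"dz":36,"yaw":-0.18},{"hand":1,"dx":34,"dy":0,"dz":60,"yaw":-0.27},{"hand":1,"dx":48,"dy":0,"dz":84,"yaw":-0.36},{"hand":1,"dx":62,"dy":0,"dz":108,"yaw":-0.45},{"hand":1,"dx":76,"dy":0,"dz":132,"yaw":-0.54},{"hand":1,"dx":90,"dy":0,"dz":156,"yaw":-0.63},{"hand":1,"dx":104,"dy":0,"dz":182,"yaw":-0.72},{"hand":1,"dx":118,"dy":0,"dz":206,"yaw":-0.81},{"hand":1,"dx":132,"dy":0,"dz":230,"yaw":-0.9},{"hand":1,"dx":144,"dy":0,"dz":252,"yaw":-0.99},{"hand":1,"dx":150,"dy":0,"dz":262,"yaw":-1.04}]'
python3 go.py 0.05 -22
python3 - <<'E'
from h import *
save('wrist','w1.png');save('scene','s1.png')
E
```

```text
clock: 2.15
position: [0.5985, -0.1649, 0.231]
tool_rot: [-1.57, -0.001, 0.785]
force: [0.1, -0.3, 0.1]
grip_width: -0.0002
t 2.15 [ 0.5985 -0.1649  0.231 ] yaw 0.785 F [ 0.15 -0.31  0.07] w -0.00015297620941403088 q7 [ 0.59  0.58 -0.62  1.59  0.37  1.09  0.66]
now s -23.827450827260588 r 0.1599225805471658
-22.0 dx -0.1 dy 181.0 dz 1.8 yaw -0.000
```

View pics/w1.png

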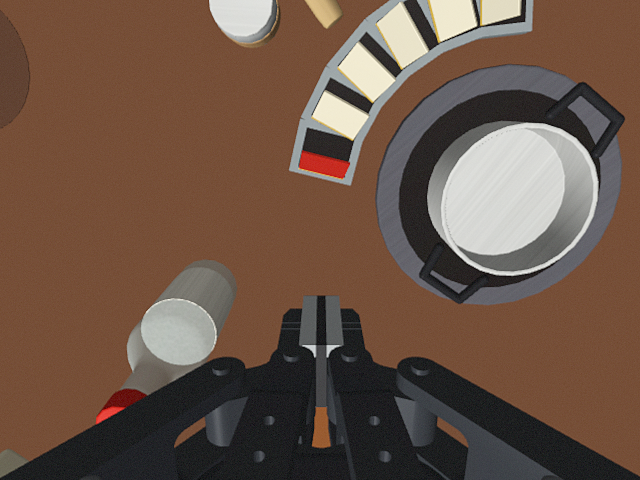

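View pics/s1.png

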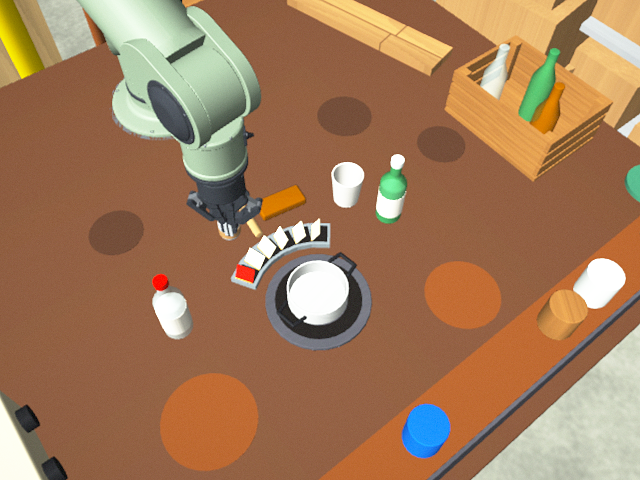

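The wrist view shows the strip ahead of the fingertips, with the red flap at (325,165), and the scene view agrees. The clear bottle, at (180,330) in the wrist view, stays beside the hand. Now I'll descend part way and check clearance.

```bash
python3 -m crank '[{"hand":1,"dx":0,"dy":10,"dz":1},{"hand":1,"dx":0,"dy":26,"dz":2},{"hand":1,"dx":0,"dy":44,"dz":2},{"hand":1,"dx":0,"dy":62,"dz":2},{"hand":1,"dx":0,"dy":80,"dz":2},{"hand":1,"dx":0,"dy":98,"dz":2},{"hand":1,"dx":0,"dy":116,"dz":2},{"hand":1,"dx":0,"dy":134,"dz":2},{"hand":1,"dx":0,"dy":150,"dz":2},{"hand":1,"dx":0,"dy":163,"dz":2},{"hand":1,"dx":0,"dy":170,"dz":2},{"hand":1,"dx":0,"dy":170,"dz":2}]'
python3 go.py 0.0205 -20
python3 - <<'E'
from h import *
save('wrist','w2.png');im=save('scene','s2.png')
E
```

```text
t 2.25 [ 0.5979 -0.1657  0.2308] yaw 0.782 F [-0.73  0.44 -0.77] w 4.0925906790575766e-05 q7 [ 0.59  0.58 -0.62  1.59  0.36  1.09  0.65]
now s -23.90961930977248 r 0.1609580617543491
-20.0 dx 0.9 dy 210.3 dz 3.9 yaw 0.009$[0]: bad value
```

View pics/w2.png

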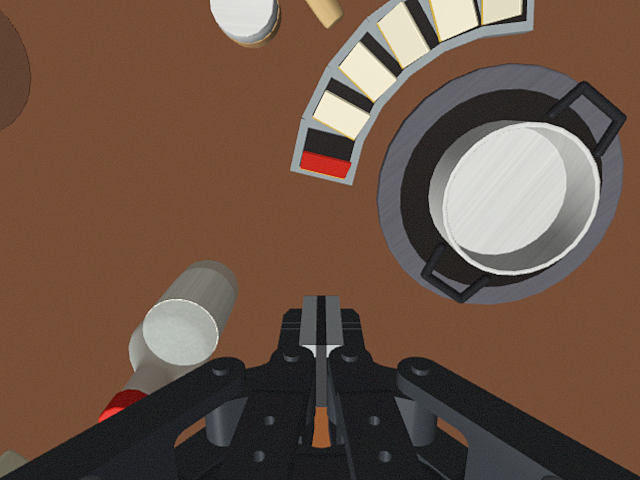

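View pics/s2.png

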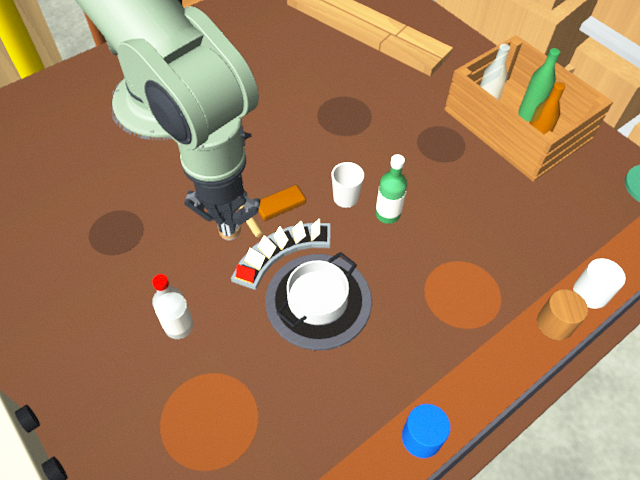

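The call was refused because every row needs all the fields. The views are unchanged, with the arm still above the strip. Retrying with `yaw` in each row.

```bash
python3 -m crank '[{"hand":1,"dx":0,"dy":10,"dz":1,"yaw":0},{"hand":1,"dx":0,"dy":26,"dz":2,"yaw":0},{"hand":1,"dx":0,"dy":44,"dz":2,"yaw":0},{"hand":1,"dx":0,"dy":62,"dz":2,"yaw":0},{"hand":1,"dx":0,"dy":80,"dz":2,"yaw":0},{"hand":1,"dx":0,"dy":98,"dz":2,"yaw":0},{"hand":1,"dx":0,"dy":116,"dz":2,"yaw":0},{"hand":1,"dx":0,"dy":134,"dz":2,"yaw":0},{"hand":1,"dx":0,"dy":150,"dz":2,"yaw":0},{"hand":1,"dx":0,"dy":163,"dz":2,"yaw":0},{"hand":1,"dx":0,"dy":170,"dz":2,"yaw":0},{"hand":1,"dx":0,"dy":170,"dz":2,"yaw":0}]'
python3 go.py 0.0205 -20
python3 - <<'E'
from h import *
save('wrist','w3.png');im=save('scene','s3.png')
E
```

```text
clock: 3.35
position: [0.5944, -0.1662, 0.0598]
tool_rot: [-1.569, 0.001, 0.778]
force: [-0.3, 0.4, -0.3]
grip_width: 0.0001
t 3.35 [ 0.5944 -0.1662  0.0598] yaw 0.778 F [-0.28  0.44 -0.31] w 7.076005811990734e-05 q7 [ 0.52  0.78 -0.52  1.72  0.52  0.79  0.53]
now s -21.882137628575702 r 0.16375178586439842
-20.0 dx 3.8 dy 39.3 dz 1.9 yaw 0.005
```

View pics/w3.png

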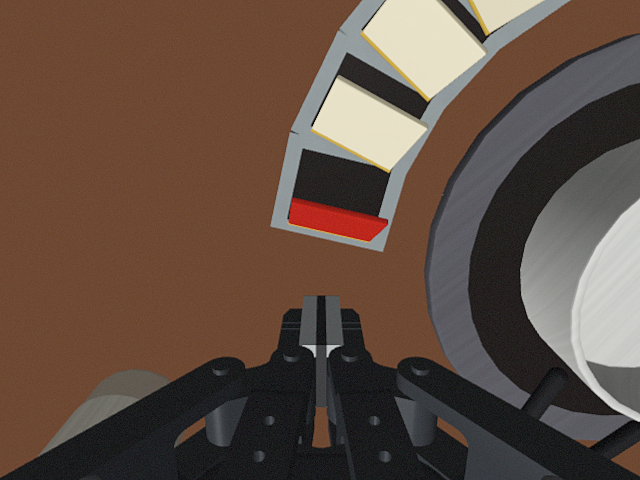

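View pics/s3.png

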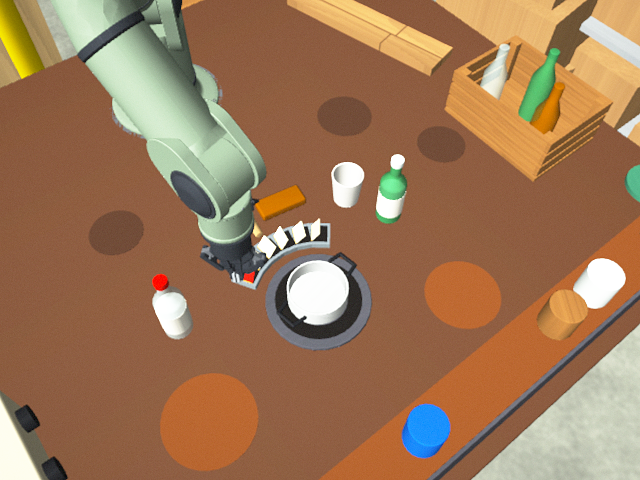

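```bash
python3 -m crank '[{"hand":1,"dx":2,"dy":10,"dz":0,"yaw":0},{"hand":1,"dx":4,"dy":20,"dz":0,"yaw":0},{"hand":1,"dx":4,"dy":29,"dz":0,"yaw":0},{"hand":1,"dx":4,"dy":35,"dz":0,"yaw":0},{"hand":1,"dx":4,"dy":37,"dz":0,"yaw":0},{"hand":1,"dx":4,"dy":37,"dz":0,"yaw":0},{"hand":1,"dx":4,"dy":37,"dz":0,"yaw":0}]'
python3 go.py 0.0205 -8 0 8 16 24 32 39
```

```text
clock: 4.03
position: [0.5984, -0.163, 0.0243]
tool_rot: [-1.571, -0.0, 0.779]
force: [0.6, -0.7, 0.6]
grip_width: -0.0
t 4.03 [ 0.5984 -0.163   0.0243] yaw 0.779 F [ 0.62 -0.69  0.61] w -1.7951914973398975e-05 q7 [ 0.5   0.83 -0.49  1.72  0.55  0.73  0.5 ]
now s -22.41138215148828 r 0.15872152284206403
-8.0 dx -0.8 dy 3.8 dz 14.4 yaw 0.081
0.0 dx 0.1 dy 3.8 dz 22.3 yaw 0.131
8.0 dx 1.3 dy 3.8 dz 30.2 yaw 0.181
16.0 dx 3.0 dy 3.8 dz 38.1 yaw 0.231
24.0 dx 5.0 dy 3.8 dz 45.8 yaw 0.281
32.0 dx 7.4 dy 3.8 dz 53.4 yaw 0.331
39.0 dx 9.8 dy 3.8 dz 60.0 yaw 0.375
```

```bash
python3 -m crank '[{"hand":1,"dx":0,"dy":3,"dz":4,"yaw":0.03},{"hand":1,"dx":0,"dy":3.5,"dz":10,"yaw":0.06},{"hand":1,"dx":0,"dy":3.5,"dz":15,"yaw":0.08},{"hand":1,"dx":0,"dy":3.5,"dz":19,"yaw":0.11},{"hand":1,"dx":0,"dy":3.5,"dz":23,"yaw":0.13},{"hand":1,"dx":1,"dy":3.5,"dz":27,"yaw":0.16},{"hand":1,"dx":1.5,"dy":3.5,"dz":31,"yaw":0.18},{"hand":1,"dx":2,"dy":3.5,"dz":35,"yaw":0.21},{"hand":1,"dx":3,"dy":3.5,"dz":38,"yaw":0.23},{"hand":1,"dx":4,"dy":3.5,"dz":41,"yaw":0.25},{"hand":1,"dx":4.5,"dy":3.5,"dz":44,"yaw":0.27},{"hand":1,"dx":4.5,"dy":3.5,"dz":44,"yaw":0.27}]'
python3 go.py 0.0205 22 30 40 50 61
python3 - <<'E'
from h import *
save('wrist','w4.png');im=save('scene','s4.png')
E
```

```text
clock: 5.03
position: [0.5704, -0.1279, 0.0209]
tool_rot: [-1.571, 0.0, 0.508]
force: [0.1, 0.3, 0.6]
grip_width: 0.0001
t 5.03 [ 0.5704 -0.1279  0.0209] yaw 0.508 F [0.13 0.3  0.61] w 6.379351405878288e-05 q7 [ 0.41  0.78 -0.42  1.82  0.5   0.64  0.2 ]
now s 22.868542964635168 r 0.1598867084973049
22.0 dx -0.1 dy 0.4 dz -0.9 yaw -0.002
30.0 dx 0.1 dy 0.4 dz 7.1 yaw 0.048
40.0 dx 0.9 dy 0.4 dz 17.1 yaw 0.110
50.0 dx 2.3 dy 0.4 dz 27.0 yaw 0.173
61.0 dx 4.5 dy 0.4 dz 37.8 yaw 0.241
```

View pics/w4.png

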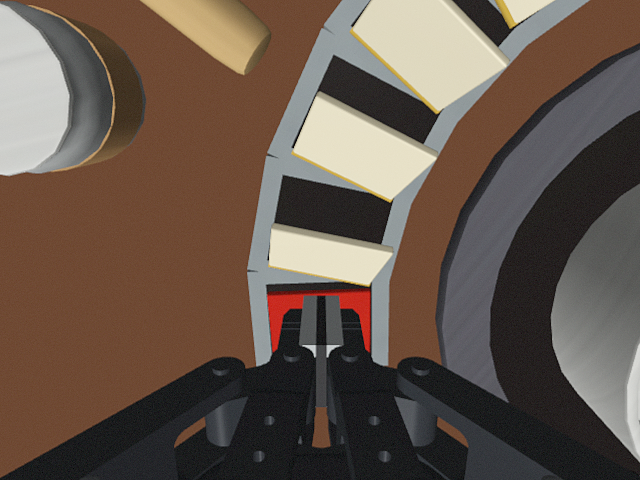

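View pics/s4.png

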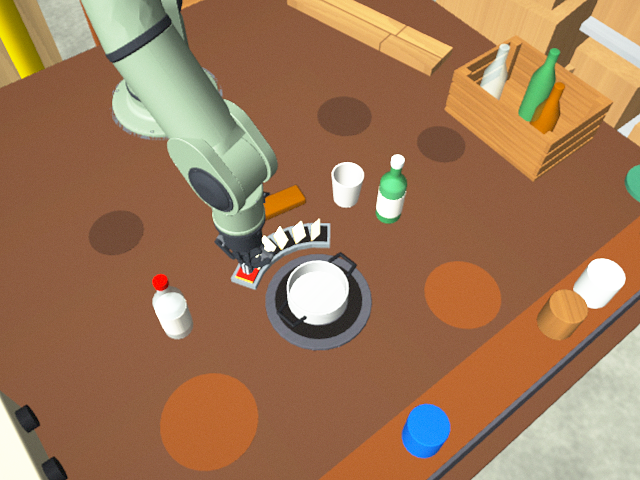

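Flap 1 (red, at (320,320) in the wrist view) now lies flat and the fingers are centred on the strip. The force is negligible, so I'll continue with flap 2.

```bash
python3 -m crank '[{"hand":1,"dx":0,"dy":0,"dz":3,"yaw":0.02},{"hand":1,"dx":0,"dy":0,"dz":7,"yaw":0.05},{"hand":1,"dx":0.5,"dy":0,"dz":11,"yaw":0.07},{"hand":1,"dx":1,"dy":0,"dz":15,"yaw":0.1},{"hand":1,"dx":1,"dy":0,"dz":19,"yaw":0.12},{"hand":1,"dx":1.5,"dy":0,"dz":23,"yaw":0.15},{"hand":1,"dx":2.5,"dy":0,"dz":27,"yaw":0.17},{"hand":1,"dx":3,"dy":0,"dz":31,"yaw":0.2},{"hand":1,"dx":4,"dy":0,"dz":35,"yaw":0.22},{"hand":1,"dx":4.5,"dy":0,"dz":38,"yaw":0.24},{"hand":1,"dx":4.5,"dy":0,"dz":38,"yaw":0.24}]'
python3 go.py 0.0205 61 69 80 90 100
python3 - <<'E'
from h import *
save('wrist','w5.png')
E
```

```text
clock: 6.05
position: [0.5559, -0.0923, 0.0208]
tool_rot: [-1.57, 0.0, 0.269]
force: [-0.6, 0.5, 0.2]
grip_width: 0.0
t 6.05 [ 0.5559 -0.0923  0.0208] yaw 0.269 F [-0.57  0.46  0.22] w 3.237974295473292e-05 q7 [ 0.31  0.75 -0.35  1.88  0.43  0.58 -0.05]
now s 61.41415997680009 r 0.15997682886556575
61.0 dx -0.0 dy 0.3 dz -0.4 yaw 0.002
69.0 dx 0.2 dy 0.3 dz 7.6 yaw 0.052
80.0 dx 1.1 dy 0.3 dz 18.5 yaw 0.121
90.0 dx 2.6 dy 0.3 dz 28.4 yaw 0.183
100.0 dx 4.8 dy 0.3 dz 38.2 yaw 0.246
```

View pics/w5.png

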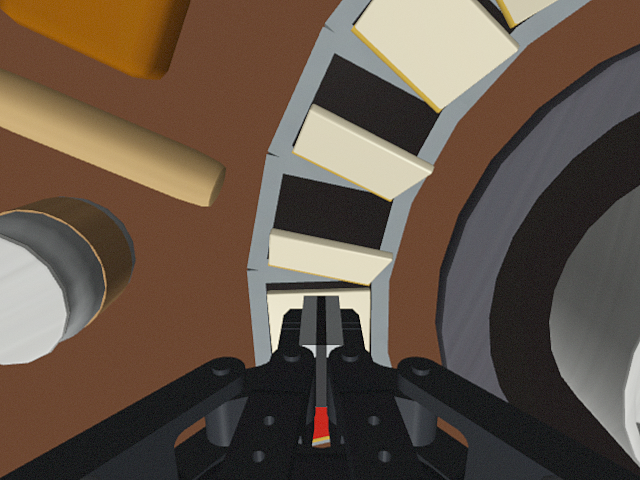

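Flap 2 is flat: cream at (320,300), with flat red visible behind the fingers. Next is flap 3.

```bash
python3 -m crank '[{"hand":1,"dx":0,"dy":0,"dz":3,"yaw":0.02},{"hand":1,"dx":0,"dy":0,"dz":7,"yaw":0.05},{"hand":1,"dx":0.5,"dy":0,"dz":11,"yaw":0.07},{"hand":1,"dx":1,"dy":0,"dz":15,"yaw":0.1},{"hand":1,"dx":1,"dy":0,"dz":19,"yaw":0.12},{"hand":1,"dx":1.5,"dy":0,"dz":23,"yaw":0.15},{"hand":1,"dx":2.5,"dy":0,"dz":27,"yaw":0.17},{"hand":1,"dx":3,"dy":0,"dz":31,"yaw":0.2},{"hand":1,"dx":4,"dy":0,"dz":35,"yaw":0.22},{"hand":1,"dx":4.5,"dy":0,"dz":38,"yaw":0.24},{"hand":1,"dx":4.5,"dy":0,"dz":38,"yaw":0.24}]'
python3 go.py 0.0205 100 110 120 130 139
python3 - <<'E'
from h import *
save('wrist','w6.png')
E
```

```text
clock: 7.02
position: [0.5503, -0.0544, 0.0208]
tool_rot: [-1.57, -0.0, 0.029]
force: [-0.1, 0.1, 0.6]
grip_width: 0.0001
t 7.02 [ 0.5503 -0.0544  0.0208] yaw 0.029 F [-0.06  0.06  0.57] w 0.00011698095609705902 q7 [ 0.19  0.73 -0.28  1.91  0.36  0.55 -0.3 ]
now s 99.81730636674916 r 0.16004559740090427
100.0 dx 0.0 dy 0.3 dz 0.2 yaw 0.006
110.0 dx 0.4 dy 0.3 dz 10.2 yaw 0.068
120.0 dx 1.4 dy 0.3 dz 20.1 yaw 0.131
130.0 dx 3.0 dy 0.3 dz 30.0 yaw 0.193
139.0 dx 5.0 dy 0.3 dz 38.8 yaw 0.249
```

View pics/w6.png

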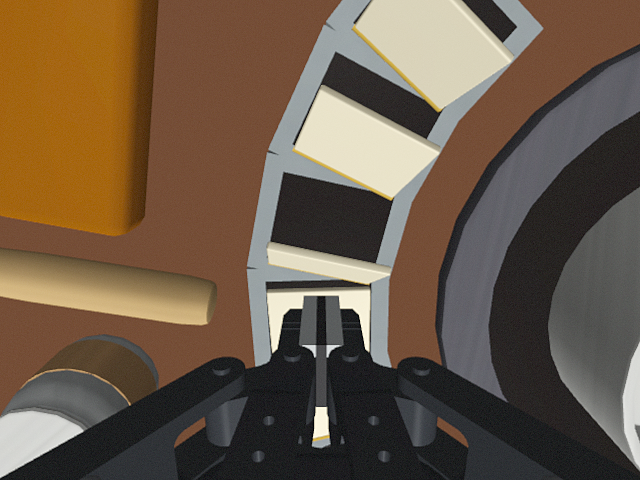

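Flap 3 is flat at (320,300), and flap 4 stands steeper at (330,262). Next is flap 4.

```bash
python3 -m crank '[{"hand":1,"dx":0,"dy":0,"dz":3,"yaw":0.02},{"hand":1,"dx":0,"dy":0,"dz":7,"yaw":0.05},{"hand":1,"dx":0.5,"dy":0,"dz":11,"yaw":0.07},{"hand":1,"dx":1,"dy":0,"dz":15,"yaw":0.1},{"hand":1,"dx":1,"dy":0,"dz":19,"yaw":0.12},{"hand":1,"dx":1.5,"dy":0,"dz":23,"yaw":0.15},{"hand":1,"dx":2.5,"dy":0,"dz":27,"yaw":0.17},{"hand":1,"dx":3,"dy":0,"dz":31,"yaw":0.2},{"hand":1,"dx":4,"dy":0,"dz":35,"yaw":0.22},{"hand":1,"dx":5,"dy":0,"dz":38.5,"yaw":0.25},{"hand":1,"dx":5,"dy":0,"dz":38.5,"yaw":0.25}]'
python3 go.py 0.0205 139 150 160 170 178
python3 - <<'E'
from h import *
save('wrist','w7.png');save('scene','s7.png')
E
```

```text
clock: 7.98
position: [0.5544, -0.0156, 0.0208]
tool_rot: [-1.57, -0.0, -0.222]
force: [-0.0, 0.3, -0.6]
grip_width: 0.0001
t 7.98 [ 0.5544 -0.0156  0.0208] yaw -0.222 F [-0.01  0.27 -0.57] w 8.631293710073517e-05 q7 [ 0.07  0.73 -0.21  1.91  0.28  0.53 -0.55]
now s 138.92284118574815 r 0.15979011057407821
139.0 dx -0.2 dy 0.3 dz 0.1 yaw -0.001
150.0 dx 0.2 dy 0.3 dz 11.1 yaw 0.068
160.0 dx 1.1 dy 0.3 dz 21.0 yaw 0.130
170.0 dx 2.8 dy 0.3 dz 30.9 yaw 0.193
178.0 dx 4.5 dy 0.3 dz 38.7 yaw 0.243
```

View pics/w7.png

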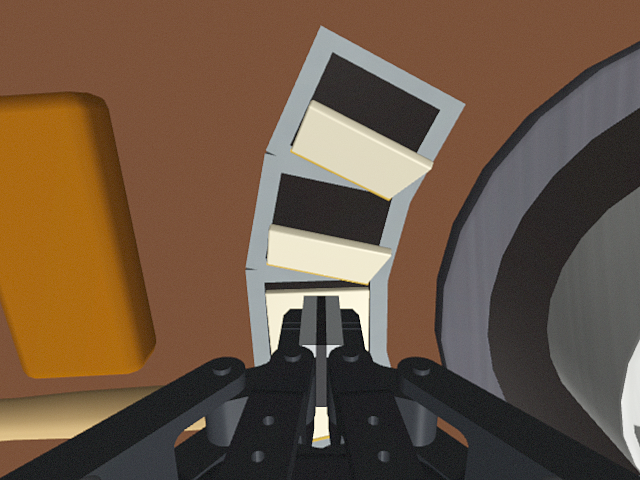

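View pics/s7.png

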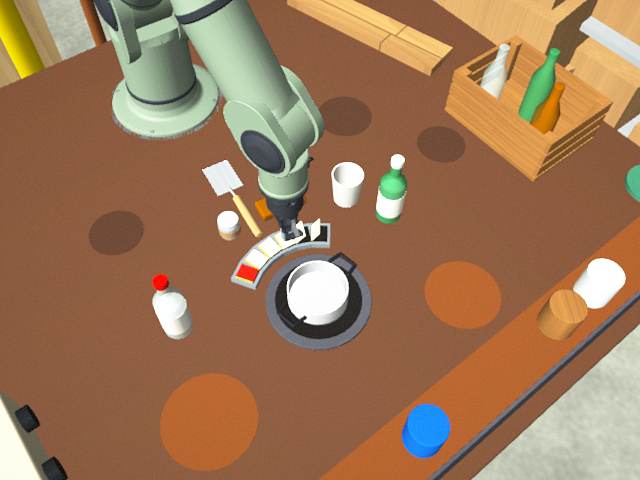

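Flaps 1 to 4 lie flat in the scene view, from (245,272) to (285,240), and the bystanders haven't moved. Next is flap 5.

```bash
python3 -m crank '[{"hand":1,"dx":0,"dy":0,"dz":3,"yaw":0.02},{"hand":1,"dx":0,"dy":0,"dz":7,"yaw":0.05},{"hand":1,"dx":0.5,"dy":0,"dz":11,"yaw":0.07},{"hand":1,"dx":1,"dy":0,"dz":15,"yaw":0.1},{"hand":1,"dx":1,"dy":0,"dz":19,"yaw":0.12},{"hand":1,"dx":1.5,"dy":0,"dz":23,"yaw":0.15},{"hand":1,"dx":2.5,"dy":0,"dz":27,"yaw":0.17},{"hand":1,"dx":3,"dy":0,"dz":31,"yaw":0.2},{"hand":1,"dx":4,"dy":0,"dz":35,"yaw":0.22},{"hand":1,"dx":4.5,"dy":0,"dz":38,"yaw":0.24},{"hand":1,"dx":4.5,"dy":0,"dz":38,"yaw":0.24}]'
python3 go.py 0.0205 178 190 200 210 219
python3 - <<'E'
from h import *
save('wrist','w8.png')
E
```

```text
clock: 9.0
position: [0.5672, 0.0203, 0.0208]
tool_rot: [-1.57, -0.0, -0.461]
force: [0.1, 0.1, 0.4]
grip_width: -0.0002
t 9.0 [0.5672 0.0203 0.0208] yaw -0.461 F [0.1  0.07 0.39] w -0.00015758571254810292 q7 [-0.04  0.73 -0.15  1.88  0.19  0.54 -0.77]
now s 177.18634479628258 r 0.15968803280827754
178.0 dx -0.3 dy 0.3 dz 0.8 yaw 0.003
190.0 dx 0.2 dy 0.3 dz 12.8 yaw 0.078
200.0 dx 1.3 dy 0.3 dz 22.7 yaw 0.141
210.0 dx 3.0 dy 0.3 dz 32.6 yaw 0.203
219.0 dx 5.0 dy 0.3 dz 41.3 yaw 0.259
```

View pics/w8.png

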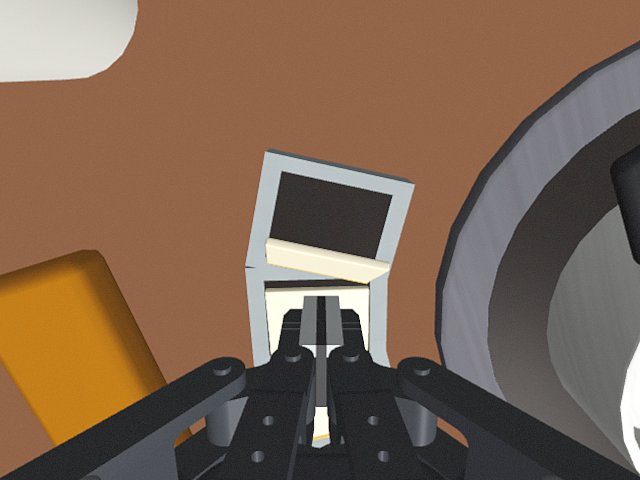

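Flap 5 is flat at (320,295); only flap 6 still stands, at (330,260). Flap 6 is next.

```bash
python3 -m crank '[{"hand":1,"dx":0,"dy":0,"dz":3,"yaw":0.02},{"hand":1,"dx":0,"dy":0,"dz":7,"yaw":0.05},{"hand":1,"dx":0,"dy":0,"dz":11,"yaw":0.07},{"hand":1,"dx":0.5,"dy":0,"dz":15,"yaw":0.1},{"hand":1,"dx":1,"dy":0,"dz":19,"yaw":0.12},{"hand":1,"dx":1.5,"dy":0,"dz":23,"yaw":0.15},{"hand":1,"dx":2,"dy":0,"dz":27,"yaw":0.17},{"hand":1,"dx":2.5,"dy":0,"dz":31,"yaw":0.2},{"hand":1,"dx":3.5,"dy":0,"dz":35,"yaw":0.22},{"hand":1,"dx":4.5,"dy":0,"dz":40,"yaw":0.25},{"hand":1,"dx":5,"dy":0,"dz":42,"yaw":0.26},{"hand":1,"dx":5,"dy":0,"dz":42,"yaw":0.26}]'
python3 go.py 0.0205 219
python3 - <<'E'
from h import *
save('wrist','w9.png');save('scene','s9.png')
E
```

```text
clock: 10.05
position: [0.5904, 0.0554, 0.0208]
tool_rot: [-1.57, -0.0, -0.721]
force: [-0.2, 0.8, 0.3]
grip_width: 0.0001
t 10.05 [0.5904 0.0554 0.0208] yaw -0.721 F [-0.23  0.77  0.32] w 0.0001166730839062653 q7 [-0.14  0.76 -0.08  1.81  0.1   0.57 -1.  ]
now s 219.41812581463523 r 0.16000725898820434
219.0 dx 0.0 dy 0.3 dz -0.4 yaw 0.000
```

View pics/w9.png

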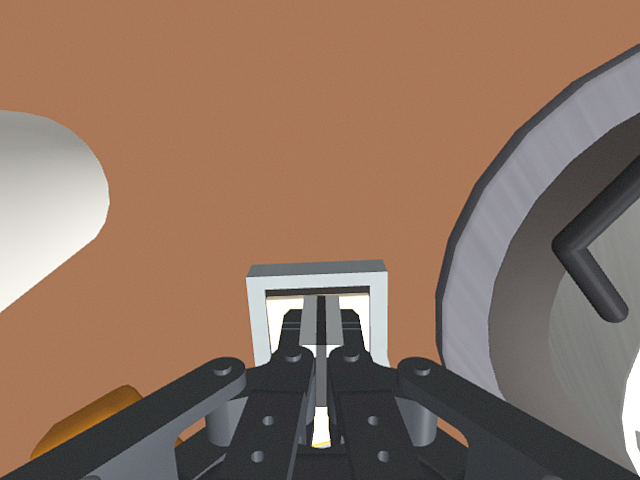

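View pics/s9.png

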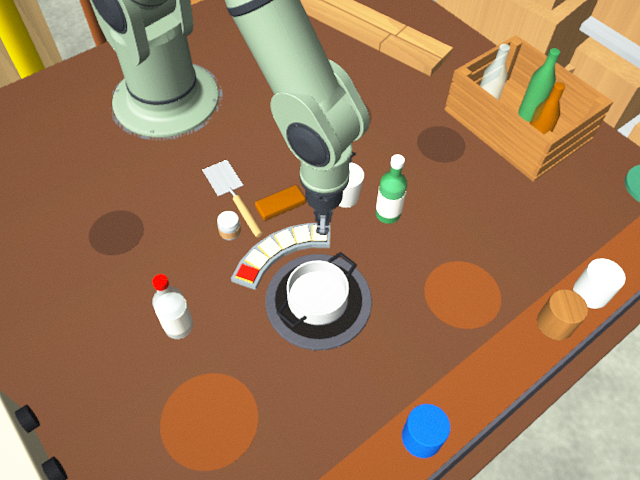

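All six flaps look flat: flap 6 is at (320,300) in the wrist view, and the whole row lies down in the scene view. Now I'll lift straight up and check.

```bash
python3 -m crank '[{"hand":1,"dx":0,"dy":-5,"dz":0,"yaw":0},{"hand":1,"dx":0,"dy":-18,"dz":0,"yaw":0},{"hand":1,"dx":0,"dy":-36,"dz":0,"yaw":0},{"hand":1,"dx":0,"dy":-56,"dz":0,"yaw":0},{"hand":1,"dx":0,"dy":-76,"dz":0,"yaw":0},{"hand":1,"dx":0,"dy":-96,"dz":0,"yaw":0},{"hand":1,"dx":0,"dy":-116,"dz":0,"yaw":0},{"hand":1,"dx":0,"dy":-136,"dz":0,"yaw":0},{"hand":1,"dx":0,"dy":-156,"dz":0,"yaw":0},{"hand":1,"dx":0,"dy":-172,"dz":0,"yaw":0},{"hand":1,"dx":0,"dy":-180,"dz":0,"yaw":0},{"hand":1,"dx":0,"dy":-180,"dz":0,"yaw":0}]'
python3 - <<'E'
from h import *
im=save('scene','s10.png')[:,:,::-1]
cv2.imwrite('pics/s10c.png',cv2.resize(im[150:350,190:420],None,fx=3,fy=3,interpolation=cv2.INTER_CUBIC))
E
```

```text
clock: 11.15
position: [0.5907, 0.0546, 0.2032]
tool_rot: [-1.568, -0.002, -0.721]
force: [0.2, 0.1, 0.0]
grip_width: -0.0
```

View pics/s10c.png

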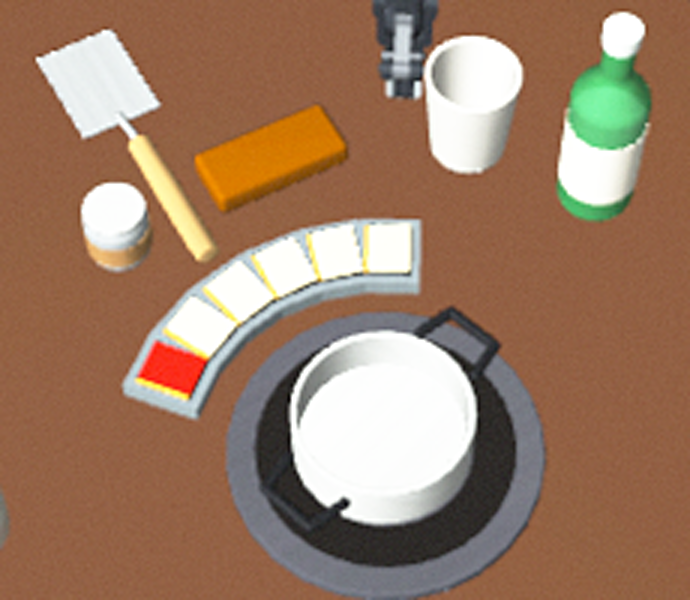

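The row from red at (172,368) to the last flap at (388,247) lies flat, the hand is clear, and every bystander is where it was. I'll hold briefly, then hand in.

```bash
python3 -m crank '[{"hand":1,"dx":0,"dy":0,"dz":0,"yaw":0},{"hand":1,"dx":0,"dy":0,"dz":0,"yaw":0},{"hand":1,"dx":0,"dy":0,"dz":0,"yaw":0},{"hand":1,"dx":0,"dy":0,"dz":0,"yaw":0}]'
python3 - <<'E'
from h import *
a=cv2.imread('pics/scene0.png');b=save('scene','s11.png')[:,:,::-1]
d=(cv2.absdiff(a,b).max(2)>60).astype(np.uint8);d[:,:]=cv2.morphologyEx(d,cv2.MORPH_OPEN,np.ones((3,3),np.uint8))
for k in cv2.findContours(d,0,2)[0]:print(cv2.boundingRect(k))
print(bot.job_done())
E
```

```text
clock: 11.53
position: [0.5897, 0.0547, 0.2001]
tool_rot: [-1.572, 0.001, -0.721]
force: [0.2, -0.2, 0.1]
grip_width: -0.0002
(255, 268, 4, 6)
(236, 264, 4, 7)
(264, 256, 4, 6)
(249, 248, 3, 3)
(274, 246, 7, 8)
(262, 236, 4, 4)
(285, 230, 10, 17)
(276, 227, 6, 6)
(300, 226, 12, 17)
(315, 225, 12, 16)
(297, 221, 6, 5)
(315, 220, 5, 4)
(150, 47, 5, 8)
(109, 40, 4, 5)
(104, 23, 3, 3)
(254, 0, 126, 183)
(145, 0, 37, 45)
(160, 0, 3, 2)
(122, 0, 27, 63)
(97, 0, 30, 34)
(86, 0, 14, 28)
the job is handed in; nothing more can be done
None
```

I folded all six flaps flat in order from red to last, running the shut fingertips along the strip's arc with the tips about 21 mm above the table. I then lifted the hand to 200 mm and handed the job in at about 11.6 s.

- **Flaps:** pictures during and after the pass show each flap flat in turn, and all six flat at the end. I judged this by eye. The tip height would leave each free edge about 0.09 rad up; I did not measure the angles.
- **Force:** readings at the end of each pass stayed below 1 N. Forces during a stroke were not read.
- **Bystanders:** comparing the first and last scene pictures showed changes only at the flaps and the arm. The mug may have been partly hidden by the arm in those two pictures. A close-up just before handing in shows it standing where it was.
- **Disagreements:** one command was refused because a field was missing, and nothing moved. The height of one strip corner measured about 24 mm from the two views, against the stated 14 mm. The other three corners measured 15 to 18 mm. I put the difference down to picking the pixel by hand and used the stated heights.

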